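Index a turret length stop and set the workpiece against it

TASK

Turn the six-rod turret stop by its black handle until its longest rod points straight down the bed and the turret rests in its click. Then lay the longer, pale wood offcut flat and lengthwise on the bed against the fence, and push it gently but firmly endwise until it presses on the end of that rod; leave it touching both rod and fence. Leave the other tools and wood where they are.

Things in the scene. Friction and masses are not known exactly. Their poses are not given: they have to be found in the camera images.
- stop_base: The fixed length stop on the table. Origin: on the turret's vertical axis at table height; z up. Its dark wooden bed runs away from the turret along -y (90 to 305 mm from the axis), 72 mm wide, top 20 mm above the table, with a low fence on its +x side. A steel plate 150 x 200 x 6 mm lies under the turret; a spring roller in a housing (top at 20 mm) is on the +y side.
- fence_mid (a point): Top edge, at mid length, of the aluminium fence's face; axes as stop_base. The face looks to -x at x = +21 mm from the turret's axis, and runs y -130 to -305 mm. The fence is 15 mm wide; its top is 27 mm above the table, only 7 mm above the bed, so fingers that grip the upper half of a part on the bed pass over it.
- turret: The turning turret. Origin as stop_base's, z up. The longest rod lies along its -y: right when its axes agree with stop_base's. Turns either way over a full turn. A spring gives six clicks 60 degrees apart, one at agreement: let go within 15 degrees of a click, it centres itself there; near a crest (halfway, 0.2 to 0.3 N m to pass) it may stay. Starts 1.6 to 4.4 clicks away, at times on a crest.
- handle_mid (a point): Middle of the black bar handle, on the turret's axis, 68 mm above the table. The bar is 76 mm long (along this frame's y, parallel to the longest rod), 16 mm thick, from 46 to 86 mm above the table, and turns with the turret. Under it a hub of 30 mm radius (top 44 mm; 20 mm radius collar to 49 mm) and six level steel rods, tops at 38 mm.
- long_tip (a point): Centre of the end face of the longest rod, 112 mm from the turret's axis and 30 mm above the table (15 mm across), turning with the turret. The other rods end 70 to 94 mm from the axis.
- rod_place (a point): Point fixed on the base where the end of the longest rod must stand: 112 mm down the bed from the turret's axis, 30 mm above the table. Axes as stop_base.
- bed_place (a point): Point on the bed's top (20 mm above the table), axes as stop_base, 154 mm down the bed from the axis: where the middle of the pale offcut's underside comes when its end touches the longest rod and its side the fence.
- offcut_maple: The workpiece, a loose pale wood block 42 x 84 x 20 mm (x, y, z), about 0.05 kg, lying on the table. Origin at the centre of its underside, length along its y. Its ends are alike.
- offcut_walnut: Bystander: a shorter, dark loose wood block 36 x 62 x 26 mm lying near the workpiece (they may have changed places). Origin at the centre of its underside. Leave alone.
- block_plane: Bystander: small block plane 44 x 155 x 56 mm, loose. Leave alone.
- oilstone: Bystander: oilstone in a wooden box, 62 x 170 x 32 mm, loose. Leave alone.
- try_square: Bystander: try square, 180 x 115 x 16 mm, loose. Leave alone.
Mind the look-alikes: they are no part of the job. What is shaped like the offcut_maple but orange or purple is not meant.

How it is judged:
On the way, in this order (a step that is already met when the one before it is completed fails the run):
1. the turret, let go, rests in the click where its longest rod points down the bed (horizontal distance between long_tip and rod_place below 0.005 m and angular speed of turret below 0.05 rad/s and contact force between the fingers and turret below 0.1 N), for 0.3 s.
2. the pale offcut, on the bed, is pressed on the end of the longest rod with more than 1.5 N (contact force between offcut_maple and turret above 1.5 N and y of offcut_maple in the frame of bed_place above -0.0015 m and z of offcut_maple in the frame of bed_place below 0.004 m and horizontal distance between long_tip and rod_place below 0.005 m), for 0.1 s.
At the end, for the whole second after the job is handed in: The longest rod points down the bed, its end within 5 mm of its place; the pale offcut lies flat on the bed (within 2 mm), within 2 mm of the rod's end, within 2.5 mm of the fence and within 0.05 rad of parallel to it, at rest and released (horizontal distance between long_tip and rod_place below 0.005 m and y of offcut_maple in the frame of bed_place between -0.002 and 0.002 m and x of offcut_maple in the frame of bed_place between -0.0025 and 0.0025 m and z of offcut_maple in the frame of bed_place between -0.002 and 0.002 m and angle between the y axis of offcut_maple and the y axis of stop_base, either way round below 0.05 rad and linear speed of offcut_maple below 0.01 m/s); the robot touches nothing.
It fails at once if the pale offcut is pushed on the stop with more than 25 N (contact force between offcut_maple and turret above 25 N).
It fails at once if a bystander is moved by more than 20 mm (distance of any of offcut_walnut, block_plane, oilstone, try_square from where it was at the start of the episode above 0.02 m).
It also fails if it takes over 72 s, if anything falls off the work surface, if the arm or the gripper's body presses on something with over 40 N, if the wrist force passes 120 N, or if a joint passes its speed limit or range.

ROBOT

A 6-joint arm with a two-finger parallel gripper is mounted at the origin on a cart in front of the work surface, level with it; the furniture and walls round the work are solid. World frame = base frame: x ahead of the robot, y to its left, z up, the work surface at z = 0. Lengths are in m, angles in rad, forces in N, time in s.
With the tool pointing down it reaches from about 0.35 to 0.975 m from the base axis. Payload 4.9 kg.
Tool frame: the origin (TCP) lies at the very end of the fingers, on their centre line; the grasp point (between the pads) lies 19 mm behind it (manip.grasp_offset is the distance from the TCP to the grasp point, in m); z points along the fingers, y is the line along which they close (so a half turn about z gives the same grasp; the last joint's range is limited). The gripper opens to 85 mm and grips with 20 to 120 N. Pads are 22 mm wide; open, the fingers measure 114 mm over their backs; the gripper's body (76 mm by 85 mm) begins 54 mm behind the grasp point. The pads swing forward as they close: fully open they stand 13 mm farther back than shut.
Start: joints at [-1.271, 0.053, 1.613, -0, 1.476, -0.119], TCP at [0.254, -0.571, 0.196] pointing down, gripper open.
Joint ranges: [-3.01, 3.01], [-1.01, 2.22], [0.06, 2.58], [-1.02, 4.17], [0.09, 2.62], [-3.14, 3.14]. Speed limits (rad/s): [2.57, 2.57, 3.14, 3.14, 3.14, 3.14].

INTERFACE

Orientations are given as a unit quaternion [w, x, y, z].
In Python, from plant import manip, eyes, job_done, models gives the robot as it stands.
- The arm moves only by the tool servo_tool, never from a script. Its argument "motion" is one flat list of numbers, 5 for each row, row after row: the opening, from -1 (shut) to 1 (fully open), then the shift along the tool's x, y, z normalised to -1 to 1, where 1 is 120 mm, then the turn about the tool's z normalised to -1 to 1, where 1 is 45 degrees. A call has 1 to 5 rows; each row is the pose to reach, as a shift and turn from the pose commanded when the call began, along the tool's axes at that moment; what a row does not reach only later rows make up. A row lasts 1/8 s, in which the tool goes at most 62.5 mm and 10.7 degrees, less where a joint would pass 70% of its speed; a pose out of reach is approached as far as the arm can. A call with a number of a shift or a turn outside -1 to 1 is refused whole. A call with a gripper value outside its range is refused whole. The fingers move at their own pace and stop on an object; the grip force is fixed at half the most. Time passes only in rows, so rows that repeat a pose let the fingers close. It gives the time, the measured TCP pose, the force, the opening and the grip force at its end, in the units of the state.
- manip.state(): the state, without advancing time (a new reading comes with each control period).
- eyes.grab_frame(name): name is "scene" or "top" or "wrist"; returns (picture, depth): 420x560x3 uint8, red, green, blue; 420x560 float32, m along the optical axis (not along the pixel's ray), 0 where there is no reading.
- eyes.camera_params(name): a dict with "fov_y" (degrees; the focal length in pixels is half the picture's height over the tangent of half this angle, whatever the lens; pixels are square), "cx", "cy" (the principal point, pixels), "D" ([k1, k2, p1, p2, k3] as OpenCV has them; the pictures are not rectified), "pose" (4x4, takes a point from camera to world coordinates); the wrist camera has in their place "T_tool_cam" (4x4, takes a point from camera to tool coordinates, whose origin is the TCP and whose axes are the flange's). Camera axes: x right, y up, looking along -z (the intrinsics and any distortion apply to the point x, -y, -z); pixel columns grow to the right and rows downward; lengths in m; the calibration is good to about 2 mm. A picture is of the moment at which its call begins: read the wrist's pose just before it. camera_params takes no time and is no camera call.
- job_done(): hands the job in; it is judged then, once.
Trained networks look in the newest picture that a camera, given by its name, has taken for a name from the list of things; names that differ only in an ending like _2 or _b are one class to them, and where a whole thing is asked for, a point or a joint stands for the part that bears it (a point fixed in the world has none). Each returns a list of dicts, best first, with "p" (0 to 1); they miss things now and then, are a little off and sometimes report something else, mostly with a low value. They report only what shows in the picture. A call takes as long as a camera call. They do not tell look-alikes from the thing itself.
- models.regions_of(camera, label): "mask" (420x560 bool, what is visible of it) and "pixel" ([column, row] in pixels, amid what is visible of it).
The state is a dict: "time": time; "joint_pos": joint angles; "joint_vel": joint speeds; "joint_efforts": joint torques, N m; "tool_pos": TCP position; "tool_rot": TCP orientation; "contact_force": force on the tool from outside, world axes, zero at the start; "ft_torque": the same for the moment, N m; "gripper_width": opening from 0.0 (shut) to 1.0 (fully open); "grasp_force": force on a finger pad.
Only numpy, scipy, OpenCV 4.12 (cv2) and the standard library are available. Lean on these libraries where they do the work, as an engineer would, in place of code of your own. Each camera call takes 0.05 s, during which the arm holds its last target. There are 200 camera calls.

## Working session

There is one attempt and no reset: what is moved stays moved. The work goes in short steps, Python scripts to look and compute and a tool call to move; the robot and the scene stay as the last step left them, time stands still between calls to the robot, and variables do not carry over. Pictures are saved under pics/ and viewed, at most 10 in all, crops included, and the job is handed in when it is done.

Besides the shell and the picture viewer there is one more tool, called as name(argument=value, ...), one argument or row to a line, values as JSON. servo_tool: Moves the arm, as the interface text tells. Its arguments: {"type":"object","properties":{"motion":{"type":"array","items":{"type":"number","minimum":-1,"maximum":1}}},"required":["motion"]}

```bash
mkdir -p pics; cat > h.py <<'E'
import numpy as np, cv2
from plant import manip, eyes, job_done, models
from scipy.spatial.transform import Rotation as R
def cam(name):
    p=eyes.camera_params(name); f=210/np.tan(np.radians(p['fov_y'])/2)
    K=np.array([[f,0,p['cx']],[0,f,p['cy']],[0,0,1]]); D=np.array(p['D'])
    if 'pose' in p: T=np.array(p['pose'])
    else:
        s=manip.state(); T=np.eye(4); q=s['tool_rot']
        T[:3,:3]=R.from_quat([q[1],q[2],q[3],q[0]]).as_matrix(); T[:3,3]=s['tool_pos']; T=T@np.array(p['T_tool_cam'])
    return K,D,T
def cloud(name):
    """picture, depth, HxWx3 world points"""
    K,D,T=cam(name); im,d=eyes.grab_frame(name)
    u,v=np.meshgrid(np.arange(560.),np.arange(420.))
    n=cv2.undistortPoints(np.stack([u,v],-1).reshape(-1,1,2),K,D).reshape(420,560,2)
    P=np.stack([n[...,0]*d,-n[...,1]*d,-d],-1)@T[:3,:3].T+T[:3,3]
    P[d==0]=np.nan
    return im,d,P
def save(im,n): cv2.imwrite('pics/'+n+'.png',cv2.cvtColor(im,cv2.COLOR_RGB2BGR))
def rect(Q):
    (c,s,a)=cv2.minAreaRect((Q[:,:2]*1000).astype(np.float32)); return np.round(c,1),np.round(s,1),round(a,1)
E
cat > a.py <<'E'
from h import *
s=manip.state(); print(s['time'],s['tool_pos'],s['tool_rot'])
for c in ['scene','top']:
    im,d,P=cloud(c); save(im,c); np.savez(c,im=im,P=P)
    for l in ['stop_base','turret','handle_mid','offcut_maple','offcut_walnut','block_plane','oilstone','try_square']:
        for r in models.regions_of(c,l)[:3]:
            Q=P[r['mask']]; Q=Q[~np.isnan(Q[:,0])]
            if len(Q)<5: continue
            zt=np.percentile(Q[:,2],90); T=Q[abs(Q[:,2]-zt)<.005]
            print(c,l,round(r['p'],2),r['pixel'],len(Q),'ztop',round(zt,3),rect(T),im[r['mask']].mean(0).round())
E
python3 a.py
```

```text
0.0 [ 0.2539756  -0.57031867  0.19466023] [-1.02793824e-03  9.78151910e-01  2.07888860e-01 -7.80544659e-05]
scene stop_base 0.85 [258.5, 217.5] 3808 ztop 0.045 (array([538.3,  74.8]), array([107.1,  80.9]), 34.3) [109.  96.  85.]
scene turret 0.97 [249.5, 213.5] 985 ztop 0.083 (array([571.2,  55.5]), array([71.2, 19.3]), 36.3) [119. 114. 105.]
scene handle_mid 0.95 [247.2, 213.5] 933 ztop 0.083 (array([571.6,  57.5]), array([74.2, 19.2]), 33.4) [119. 113. 105.]
scene handle_mid 0.29 [169.3, 306.1] 1093 ztop 0.049 (array([400.6, 404.6]), array([32.2, 55.8]), 35.7) [150. 138. 114.]
scene offcut_maple 0.71 [414.5, 196.5] 361 ztop 0.023 (array([ 390.8, -431.2]), array([46.2, 89.4]), 61.1) [132.  74. 129.]
scene offcut_maple 0.63 [383.8, 231.3] 410 ztop 0.023 (array([ 326.5, -244.8]), array([86.4, 44.4]), 5.1) [224. 131.  69.]
scene offcut_walnut 0.72 [370.1, 207.4] 294 ztop 0.028 (array([ 434.6, -279.2]), array([62.1, 40.8]), 74.3) [128.  92.  64.]
scene block_plane 0.74 [171.5, 302.4] 1011 ztop 0.049 (array([399.9, 404.1]), array([30.4, 55.9]), 35.2) [147. 136. 113.]
scene oilstone 0.87
[... 826 characters left out ...]
_maple 0.81 [277.7, 266.8] 365 ztop 0.024 (array([376.8, -14. ]), array([37. , 80.3]), 77.7) [102.  53. 116.]
top offcut_walnut 0.87 [366.6, 243.5] 283 ztop 0.029 (array([ 433.2, -279.8]), array([59.3, 36.6]), 75.8) [87. 63. 43.]
top block_plane 0.79 [138.8, 250.6] 867 ztop 0.05 (array([402.7, 400.9]), array([32.5, 61.6]), 36.8) [110. 101.  82.]
top block_plane 0.33 [266.5, 196.1] 5377 ztop 0.036 (array([566. , -52.4]), array([365.7, 170.9]), 86.1) [81. 72. 64.]
top oilstone 0.88 [138.4, 169.0] 1088 ztop 0.035 (array([669.4, 400.2]), array([151.1,  46.8]), 58.4) [89. 76. 61.]
top try_square 0.59 [417.9, 197.9] 814 ztop 0.018 (array([ 546.2, -486. ]), array([ 70.4, 135.8]), 7.8) [92. 82. 71.]
```

View pics/top.png

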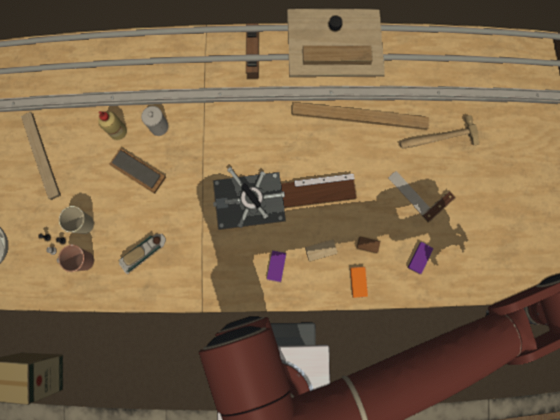

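```bash
cat > b.py <<'E'
from h import *
z=np.load('top.npz'); P=z['P']; im=z['im']
ax=np.array([.5735,.0542])
X=P-np.r_[ax,0]; r=np.hypot(X[...,0],X[...,1])
# rods: z 26..40mm, by angle, max radius
m=(P[...,2]>.030)&(P[...,2]<.042)&(r<.125)&(r>.03)
a=np.degrees(np.arctan2(X[...,1],X[...,0]))
for k in range(-180,180,10):
    s=m&(a>=k)&(a<k+10)
    if s.sum(): print(k+5,s.sum(),round(np.percentile(r[s],95),3),end='; ')
# fence: z 24-30mm
m=(P[...,2]>.0235)&(P[...,2]<.032)&(r>.12)&(r<.32)&(P[...,0]>.48)&(P[...,0]<.65)
print('\nfence',rect(P[m]),m.sum())
m=(P[...,2]>.015)&(P[...,2]<.024)&(r>.12)&(r<.32)&(P[...,0]>.48)&(P[...,0]<.65)
print('bed',rect(P[m]),m.sum())
big=cv2.resize(im[130:290,200:390],None,fx=4,fy=4,interpolation=cv2.INTER_CUBIC); 
E
python3 b.py
```

```text
-155 2 0.036; -145 37 0.069; -135 8 0.066; -95 6 0.036; -85 62 0.091; -75 12 0.09; -35 3 0.037; -25 49 0.082; -15 12 0.079; 35 67 0.11; 45 8 0.098; 85 3 0.036; 95 41 0.076; 105 13 0.076; 115 1 0.032; 125 1 0.03; 145 3 0.037; 155 64 0.089; 165 12 0.069; 
fence (array([601.3,  59. ]), array([620.2,  89.8]), 89.2) 498
bed (array([598.3,  59.7]), array([623.8,  91.4]), 89.2) 1248
```

The top view shows the turret at about (250,198) with its longest rod up and to the left. The bed runs right to (355,188) with the fence on top, and the pale offcut is at (321,252). The turret has to turn about −121°, which is two clicks clockwise.

```bash
cat > c.py <<'E'
from h import *
for c in ['top','scene']:
    z=np.load(c+'.npz'); P=z['P']; im=z['im'].astype(int)
    B=(P[...,1]<-.085)&(P[...,1]>-.245)&(P[...,0]>.5)&(P[...,0]<.66)
    f=B&(P[...,2]>.0235)&(P[...,2]<.034)&(im.sum(-1)>250)
    print(c,'fence',rect(P[f]),f.sum(),np.nanmedian(P[f][:,2]))
    b=B&(P[...,2]>.015)&(P[...,2]<.026)&~f&(im.sum(-1)<250)
    print(c,'bed',rect(P[b]),b.sum(),np.nanmedian(P[b][:,2]))
    t=(abs(P[...,0]-.5)<.06)&(abs(P[...,1]-.3)<.05); print('table z',np.nanmedian(P[t][:,2]))
E
python3 c.py
```

```text
top fence (array([ 626.2, -165.9]), array([ 17.5, 159.5]), 6.5) 256 0.027410169347804048
top bed (array([ 589.9, -165.1]), array([ 57.7, 164.3]), 6.3) 972 0.02018218937602101
table z 0.0006029388880376407
scene fence (array([ 616.8, -165.8]), array([ 42.1, 158.8]), 6.2) 184 0.0270984113870244
scene bed (array([ 587.6, -156.4]), array([ 56.9, 148.4]), 7.4) 443 0.020551358549237397
table z -0.001067716225831683
```

servo_tool(
  motion=[1, 0.5, -0.4, 0, 0, 1, 1, -0.8, 0, 0, 1, 1, -0.8, 0, 0],
)

```text
time: 1.27
tool_pos: [0.3258, -0.4321, 0.1959]
tool_rot: [-0.0, 0.978, 0.209, 0.0]
contact_force: [-0.2, -1.0, 0.7]
gripper_width: 1.003
grasp_force: 0.0
```

servo_tool(
  motion=[1, 0.5, -0.4, 0, 0, 1, 1, -0.8, 0, 0, 1, 1, -0.8, 0, 0],
)

```text
time: 1.65
tool_pos: [0.3963, -0.2955, 0.1961]
tool_rot: [0.0, 0.978, 0.209, 0.0]
contact_force: [-0.4, -0.1, -0.6]
gripper_width: 0.998
grasp_force: 0.0
```

servo_tool(
  motion=[1, 0.5, -0.4, 0, 0, 1, 1, -0.8, 0, 0, 1, 1, -0.8, 0, 0],
)

```text
time: 2.02
tool_pos: [0.4668, -0.1589, 0.1962]
tool_rot: [0.0, 0.978, 0.209, 0.0]
contact_force: [0.4, 0.1, 0.0]
gripper_width: 1.004
grasp_force: 0.0
```

```bash
python3 -c "
from h import *
s=manip.state();print(s)"
```

```text
{'time': 2.025, 'joint_pos': array([-4.79375646e-01, -2.71909655e-01,  1.91194035e+00,  4.19258543e-04,
        1.50095387e+00,  6.69660575e-01]), 'joint_vel': array([ 0.44222175,  0.07682396, -0.0624129 , -0.01764413, -0.01802765,
        0.45464925]), 'joint_efforts': array([ -1.24015778, -26.19954228, -36.9239831 ,   0.16515939,
         0.07400333,  -0.28871829]), 'tool_pos': array([ 0.4668262 , -0.15888993,  0.19617101]), 'tool_rot': array([3.23464340e-05, 9.77850062e-01, 2.09306281e-01, 3.67601370e-04]), 'contact_force': array([0.40294843, 0.13177255, 0.00429449]), 'ft_torque': array([-0.0586929 , -0.02290866,  0.05616591]), 'grasp_force': 0.0, 'gripper_width': 1.003803361143349}
```

servo_tool(
  motion=[1, 0.5, -0.4, 0, 0, 1, 0.9, -0.75, 0, 0, 1, 0.9, -0.75, 0, 0],
)

```text
time: 2.4
tool_pos: [0.5288, -0.0324, 0.196]
tool_rot: [-0.0, 0.978, 0.21, 0.0]
contact_force: [0.4, -0.5, 0.4]
gripper_width: 0.997
grasp_force: 0.0
```

servo_tool(
  motion=[1, 0.5, -0.4, 0, -0.1, 1, 0.63, -0.5, 0, -0.28, 1, 0.63, -0.5, 0, -0.28, 1, 0.63, -0.5, 0, -0.28],
)

```text
time: 2.9
tool_pos: [0.5724, 0.0493, 0.1958]
tool_rot: [0.0, 0.95, 0.313, -0.0]
contact_force: [-0.8, -0.4, 1.0]
gripper_width: 1.0
grasp_force: 0.0
```

```bash
cat > d.py <<'E'
from h import *
import sys
s=manip.state(); print(s['time'],s['tool_pos'],s['tool_rot'])
im,d,P=cloud('wrist'); save(im,sys.argv[1]); np.savez(sys.argv[1],im=im,P=P)
print('depth range',np.nanmin(P[...,2]),np.nanmax(P[...,2]))
m=(P[...,2]>.076)&(P[...,2]<.095)&(np.hypot(P[...,0]-.573,P[...,1]-.054)<.06)
if m.sum()>20: print('bar',rect(P[m]),np.nanmedian(P[m][:,2]),m.sum())
E
python3 d.py w1
```

```text
2.9 [0.57238221 0.04930141 0.19577783] [ 2.17072159e-04  9.49720575e-01  3.13098524e-01 -3.09957247e-04]
depth range -0.8537513817114908 0.33448414496625334
bar (array([576. ,  55.6]), array([74.2, 15.5]), 36.8) 0.08545099565789979 1194
```

servo_tool(
  motion=[1, 0.04, -0.03, 0.4, 0, 1, 0.04, -0.03, 0.8, 0, 1, 0.04, -0.03, 0.8, 0],
)

```text
time: 3.32
tool_pos: [0.5703, 0.0549, 0.0952]
tool_rot: [-0.002, 0.95, 0.313, -0.005]
contact_force: [-0.0, 0.8, 1.2]
gripper_width: 1.001
grasp_force: 0.0
```

servo_tool(
  motion=[1, 0, 0, 0.36, 0, -1, 0, 0, 0.36, 0, -1, 0, 0, 0.36, 0, -1, 0, 0, 0.36, 0, -1, 0, 0, 0.36, 0],
)

```text
time: 3.95
tool_pos: [0.5755, 0.0559, 0.0585]
tool_rot: [0.0, 0.949, 0.314, 0.001]
contact_force: [-0.4, 0.7, 0.1]
gripper_width: 0.143
grasp_force: 0.0
```

servo_tool(
  motion=[-1, 0, 0, 0, 0, -1, 0, 0, 0, 0],
)

```text
time: 4.2
tool_pos: [0.5744, 0.056, 0.0569]
tool_rot: [0.0, 0.949, 0.314, 0.0]
contact_force: [-0.8, 0.6, -0.9]
gripper_width: -0.002
grasp_force: 0.0
```

```bash
python3 d.py w2; python3 - <<'E'
from h import *
z=np.load('w1.npz')['im']; w=cv2.imread('pics/w2.png')
t,_=eyes.grab_frame('scene')
a=cv2.cvtColor(t[150:290,170:360],cv2.COLOR_RGB2BGR)
o=np.hstack([cv2.resize(w,(400,300)),cv2.resize(a,(400,300))]); o=np.vstack([o,np.hstack([cv2.resize(cv2.cvtColor(z,cv2.COLOR_RGB2BGR),(400,300)),np.zeros((300,400,3),np.uint8)])])
cv2.imwrite('pics/c1.png',o)
E
```

```text
4.2 [0.57442889 0.05603255 0.05687367] [2.70567213e-05 9.49425776e-01 3.13991541e-01 9.03749129e-05]
depth range -0.8487905715821606 0.19560205171651363
bar (array([591. ,  66.6]), array([37.4, 15.7]), 36.4) 0.08542231719662838 1761
```

View pics/c1.png

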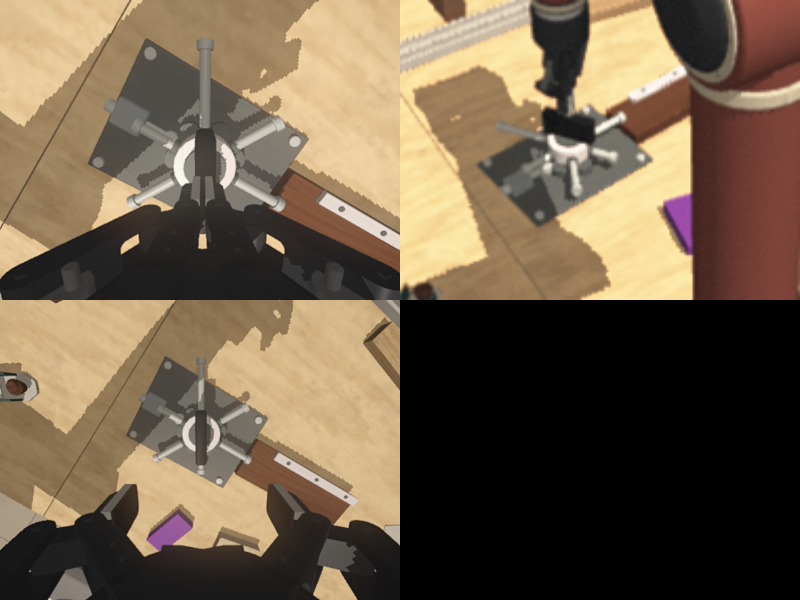

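```bash
python3 - <<'E'
from h import *
w=cv2.imread('pics/w2.png')[150:330,190:390]; t=cv2.imread('pics/scene.png')
s=eyes.grab_frame('scene')[0][:,:,::-1][175:255,215:295]
g=lambda a:np.clip((cv2.resize(a,(400,360),interpolation=cv2.INTER_CUBIC)/255.)**.5*255,0,255).astype(np.uint8)
cv2.imwrite('pics/c2.png',np.hstack([g(w),g(s)]))
print(manip.state()['gripper_width'],manip.state()['grasp_force'])
E
```

```text
0.0017709315363401068 0.0
```

View pics/c2.png

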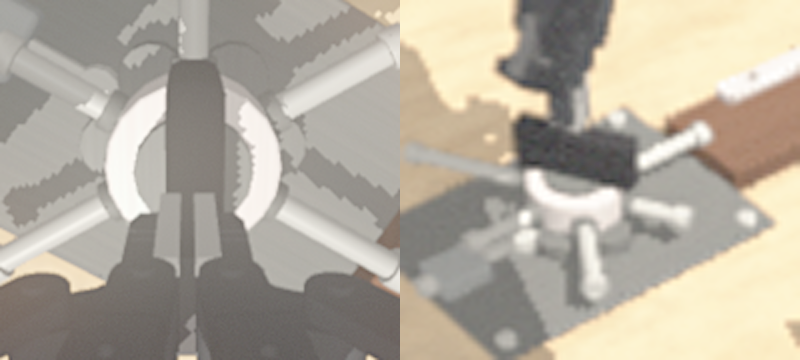

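```bash
python3 - <<'E'
from h import *
z=np.load('w2.npz'); P=z['P']
for v in range(225,330,8):
  print(v,[tuple(np.round(P[v,u]*1000).tolist()) for u in (276,287,294,300)])
E
```

```text
225 [(587.0, 71.0, 85.0), (591.0, 67.0, 86.0), (593.0, 64.0, 86.0), (595.0, 61.0, 85.0)]
233 [(584.0, 69.0, 85.0), (587.0, 64.0, 87.0), (590.0, 62.0, 87.0), (591.0, 59.0, 85.0)]
241 [(580.0, 66.0, 85.0), (584.0, 62.0, 86.0), (586.0, 58.0, 85.0), (588.0, 56.0, 85.0)]
249 [(582.0, 67.0, 100.0), (585.0, 63.0, 101.0), (587.0, 60.0, 101.0), (584.0, 53.0, 84.0)]
257 [(582.0, 67.0, 110.0), (585.0, 63.0, 110.0), (587.0, 60.0, 110.0), (585.0, 55.0, 101.0)]
265 [(582.0, 66.0, 118.0), (584.0, 62.0, 117.0), (586.0, 61.0, 119.0), (585.0, 55.0, 109.0)]
273 [(582.0, 67.0, 126.0), (584.0, 63.0, 125.0), (586.0, 60.0, 125.0), (588.0, 59.0, 126.0)]
281 [(583.0, 67.0, 134.0), (583.0, 62.0, 130.0), (587.0, 62.0, 135.0), (589.0, 61.0, 137.0)]
289 [(583.0, 67.0, 140.0), (581.0, 60.0, 130.0), (587.0, 62.0, 140.0), (588.0, 60.0, 140.0)]
297 [(582.0, 66.0, 144.0), (578.0, 58.0, 130.0), (587.0, 62.0, 145.0), (587.0, 60.0, 145.0)]
305 [(580.0, 64.0, 144.0), (575.0, 56.0, 130.0), (586.0, 62.0, 149.0), (587.0, 60.0, 150.0)]
313 [(575.0, 61.0, 140.0), (572.0, 54.0, 130.0), (585.0, 61.0, 152.0), (591.0, 64.0, 162.0)]
321 [(573.0, 59.0, 140.0), (569.0, 52.0, 130.0), (583.0, 60.0, 153.0), (591.0, 64.0, 165.0)]
329 [(570.0, 57.0, 141.0), (490.0, -10.0, -1.0), (574.0, 52.0, 141.0), (589.0, 62.0, 165.0)]
```

```bash
python3 - <<'E'
from h import *
a=np.load('w1.npz')['P']; zz=a[...,2]
m=(zz>.14); print('w1 tip z min',np.sort(zz[m])[:10].round(3), m.sum(), np.percentile(zz[m],[1,5,20]))
P=np.load('w2.npz')['P']
for v in range(238,252): print(v,[tuple(np.round(P[v,u]*1000).tolist()) for u in (276,279,291,294)])
E
```

```text
w1 tip z min [0.243 0.244 0.244 0.244 0.244 0.244 0.244 0.244 0.244 0.244] 53601 [0.25168868 0.26775845 0.29709562]
238 [(581.0, 67.0, 84.0), (583.0, 66.0, 86.0), (586.0, 61.0, 85.0), (587.0, 60.0, 86.0)]
239 [(581.0, 67.0, 84.0), (582.0, 65.0, 85.0), (586.0, 61.0, 86.0), (587.0, 60.0, 87.0)]
240 [(580.0, 66.0, 85.0), (581.0, 65.0, 85.0), (585.0, 60.0, 85.0), (586.0, 59.0, 85.0)]
241 [(580.0, 66.0, 85.0), (581.0, 65.0, 84.0), (585.0, 60.0, 86.0), (586.0, 58.0, 85.0)]
242 [(579.0, 66.0, 84.0), (580.0, 64.0, 85.0), (585.0, 60.0, 86.0), (586.0, 58.0, 86.0)]
243 [(579.0, 65.0, 85.0), (580.0, 64.0, 85.0), (584.0, 59.0, 86.0), (585.0, 58.0, 86.0)]
244 [(579.0, 65.0, 85.0), (580.0, 64.0, 86.0), (584.0, 59.0, 86.0), (585.0, 58.0, 87.0)]
245 [(578.0, 65.0, 84.0), (579.0, 64.0, 86.0), (583.0, 58.0, 85.0), (584.0, 58.0, 87.0)]
246 [(582.0, 67.0, 97.0), (582.0, 66.0, 96.0), (586.0, 61.0, 96.0), (587.0, 60.0, 97.0)]
247 [(582.0, 67.0, 99.0), (583.0, 66.0, 99.0), (586.0, 61.0, 98.0), (587.0, 60.0, 98.0)]
248 [(582.0, 67.0, 99.0), (582.0, 66.0, 99.0), (586.0, 61.0, 99.0), (587.0, 60.0, 100.0)]
249 [(582.0, 67.0, 100.0), (582.0, 66.0, 101.0), (586.0, 61.0, 101.0), (587.0, 60.0, 101.0)]
250 [(581.0, 67.0, 101.0), (583.0, 66.0, 102.0), (586.0, 61.0, 103.0), (587.0, 60.0, 101.0)]
251 [(581.0, 67.0, 102.0), (583.0, 66.0, 103.0), (586.0, 61.0, 104.0), (586.0, 60.0, 102.0)]
```

The closed fingertips measure at z≈0.096 with the reported TCP at 0.057, so they shut above the bar. The true tips sit about 39 mm behind the reported TCP. I'll reopen the fingers, go lower and watch the force.

servo_tool(
  motion=[1, 0, 0, 0, 0, 1, 0, 0, 0, 0, 1, 0, 0, 0, 0, 1, 0, 0, 0, 0, 1, 0, 0, 0, 0],
)

```text
time: 4.97
tool_pos: [0.5744, 0.056, 0.0567]
tool_rot: [-0.0, 0.949, 0.314, -0.0]
contact_force: [1.2, -0.4, -0.1]
gripper_width: 1.002
grasp_force: 0.0
```

servo_tool(
  motion=[1, 0, 0, 0.12, 0, 1, 0, 0, 0.24, 0, 1, 0, 0, 0.33, 0, 1, 0, 0, 0.33, 0],
)

```text
time: 5.48
tool_pos: [0.5729, 0.056, 0.0151]
tool_rot: [-0.001, 0.949, 0.314, -0.002]
contact_force: [-0.2, 0.2, 0.0]
gripper_width: 1.001
grasp_force: 0.0
```

```bash
python3 - <<'E'
from h import *
print(manip.grasp_offset, eyes.camera_params('wrist')['T_tool_cam'])
s=manip.state(); print(s['tool_pos'],s['contact_force'])
im,d,P=cloud('wrist'); save(im,'w3')
m=(P[...,2]>.05)&(np.hypot(P[...,0]-.5744,P[...,1]-.056)>.03)&(np.hypot(P[...,0]-.5744,P[...,1]-.056)<.08)
print(np.sort(P[...,2][m])[:20].round(3))
E
```

```text
0.0187 [[-7.95493543e-04  9.65455810e-01  2.60565626e-01  6.69273104e-02]
 [ 9.99999680e-01  7.89979003e-04  1.25893316e-04 -9.28076296e-04]
 [-8.42969403e-05  2.60565643e-01 -9.65456130e-01 -1.78015782e-01]
 [ 0.00000000e+00  0.00000000e+00  0.00000000e+00  1.00000000e+00]]
[0.57293029 0.05600793 0.01513425] [-0.21502536  0.22347188  0.0421154 ]
[0.05  0.05  0.05  0.05  0.051 0.051 0.051 0.051 0.051 0.051 0.051 0.051
 0.051 0.051 0.051 0.051 0.052 0.052 0.052 0.052]
```

servo_tool(
  motion=[-1, 0, 0, 0, 0, -1, 0, 0, 0, 0, -1, 0, 0, 0, 0, -1, 0, 0, 0, 0, -1, 0, 0, 0, 0],
)

```text
time: 6.15
tool_pos: [0.5758, 0.0544, 0.0177]
tool_rot: [0.002, 0.949, 0.314, 0.001]
contact_force: [4.1, -5.7, -0.9]
gripper_width: 0.183
grasp_force: 59.3
```

servo_tool(
  motion=[-1, 0, 0.015, 0, 0.2, -1, 0, 0.015, 0, 0.4, -1, 0, 0.015, 0, 0.6, -1, 0, 0.015, 0, 0.8, -1, 0, 0.015, 0, 1],
)

```text
time: 6.78
tool_pos: [0.576, 0.0535, 0.0177]
tool_rot: [0.001, 0.997, -0.076, 0.001]
contact_force: [-0.8, -4.3, 0.6]
gripper_width: 0.18
grasp_force: 60.0
```

servo_tool(
  motion=[-1, 0, 0, 0, 0.2, -1, 0, 0, 0, 0.4, -1, 0, 0, 0, 0.6, -1, 0, 0, 0, 0.8, -1, 0, 0, 0, 1],
)

```text
time: 7.4
tool_pos: [0.5755, 0.0526, 0.0177]
tool_rot: [0.002, 0.892, -0.451, 0.001]
contact_force: [-2.7, -7.6, 3.7]
gripper_width: 0.178
grasp_force: 60.1
```

```bash
python3 -c "
from h import *
s=manip.state();print(s['joint_pos'],s['ft_torque'],s['tool_pos'])"
```

```text
[-0.03561815  0.11926405  1.85745383 -0.00386551  1.16508082  2.47321123] [-0.80244377  0.29181806  0.15032071] [0.57545881 0.0526225  0.01772121]
```

servo_tool(
  motion=[-1, 0, 0, 0, 0.2, -1, 0, 0, 0, 0.4, -1, 0, 0, 0, 0.66, -1, 0, 0, 0, 0.66, -1, 0, 0, 0, 0.66],
)

```text
time: 8.02
tool_pos: [0.5748, 0.0524, 0.0177]
tool_rot: [0.002, 0.748, -0.663, 0.001]
contact_force: [-6.9, -7.4, 5.3]
gripper_width: 0.18
grasp_force: 60.4
```

servo_tool(
  motion=[1, 0, 0, 0, 0, 1, 0, 0, 0, 0, 1, 0, 0, 0, 0, 1, 0, 0, 0, 0],
)

```text
time: 8.52
tool_pos: [0.5755, 0.0547, 0.0171]
tool_rot: [-0.0, 0.748, -0.663, -0.0]
contact_force: [0.3, 1.0, -0.3]
gripper_width: 0.988
grasp_force: 0.0
```

servo_tool(
  motion=[1, 0, 0, -0.4, 0, 1, 0, 0, -0.8, 0, 1, 0, 0, -1, 0, 1, 0, 0, -1, 0],
)

```text
time: 9.02
tool_pos: [0.5773, 0.0546, 0.14]
tool_rot: [-0.002, 0.748, -0.663, 0.002]
contact_force: [0.1, 0.0, -0.1]
gripper_width: 0.998
grasp_force: 0.0
```

```bash
python3 d.py w4; python3 - <<'E'
from h import *
z=np.load('w4.npz'); P=z['P']; im=z['im'].astype(int)
s=manip.state(); print(s['joint_pos'])
th=np.radians(6.5); 
B=(P[...,1]<-.085)&(P[...,1]>-.25)&(P[...,0]>.5)&(P[...,0]<.66)
f=B&(P[...,2]>.0235)&(P[...,2]<.034); print('fence',rect(P[f]),f.sum())
for r in models.regions_of('wrist','offcut_maple')[:3]: 
    Q=P[r['mask']]; Q=Q[~np.isnan(Q[:,0])]; print(r['p'],r['pixel'],rect(Q[abs(Q[:,2]-np.median(Q[:,2]))<.005]),np.median(Q[:,2]),im[r['mask']].mean(0))
E
```

```text
9.025 [0.57733537 0.05459859 0.13997761] [-0.00179309  0.74839426 -0.66324827  0.00213278]
depth range -0.8519473290915516 0.27889189515872004
bar (array([574.7,  54.1]), array([15.6, 74.8]), 6.6) 0.08560056896527457 1745
[-3.40700166e-02 -1.56692804e-02  1.78115041e+00  3.69107930e-05
  1.37458875e+00  2.98705029e+00]
fence (array([620.6, -98.7]), array([14.8, 28.9]), 7.2) 643
0.92 [482.9, 21.8] (array([ 417.9, -121.7]), array([43.6, 43.1]), 13.5) 0.01953678193180547 [176.04416 155.63264 125.05408]
0.82 [485.8, 149.7] (array([379.7, -13.6]), array([42.2, 85.7]), 78.4) 0.019674572991596195 [142.15117371  82.78474178 145.39577465]
```

View pics/w4.png

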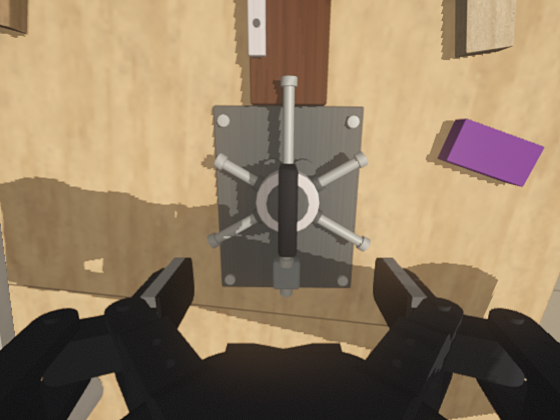

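The turret's longest rod (tip at 289,80) points straight up the picture along the bed, at −83.4° against the fence's −83.5°. The pale offcut's end shows at (485,20), so I'll go to it.

servo_tool(
  motion=[1, 0.35, 0.35, -0.1, 0, 1, 0.7, 0.7, -0.1, 0, 1, 0.74, 0.75, -0.1, 0],
)

```text
time: 9.5
tool_pos: [0.4939, -0.0459, 0.1464]
tool_rot: [0.001, 0.747, -0.665, -0.002]
contact_force: [-0.2, 0.5, -0.6]
gripper_width: 0.998
grasp_force: 0.0
```

servo_tool(
  motion=[1, 0.35, 0.35, 0, -0.08, 1, 0.7, 0.7, 0, -0.17, 1, 0.74, 0.75, 0, -0.17, 1, 0.74, 0.75, 0, -0.17, 1, 0.74, 0.75, 0, -0.17],
)

```text
time: 10.12
tool_pos: [0.4186, -0.1423, 0.1486]
tool_rot: [-0.0, 0.791, -0.611, -0.001]
contact_force: [-0.1, -0.1, 0.2]
gripper_width: 0.997
grasp_force: 0.0
```

```bash
cat > e.py <<'E'
from h import *
import sys
s=manip.state(); print(s['time'],s['tool_pos'],s['tool_rot'],s['joint_pos'][5])
im,d,P=cloud('wrist'); save(im,sys.argv[1]); np.savez(sys.argv[1],im=im,P=P)
q=s['tool_rot']; th=2*np.arctan2(q[2],q[1]); ex=np.array([np.cos(th),np.sin(th)]); ey=np.array([np.sin(th),-np.cos(th)])
print('theta',np.degrees(th))
for r in models.regions_of('wrist','offcut_maple')[:2]:
    Q=P[r['mask']]; Q=Q[~np.isnan(Q[:,0])]; zt=np.percentile(Q[:,2],85); T=Q[abs(Q[:,2]-zt)<.004]; R_=rect(T)
    dd=R_[0]/1000-s['tool_pos'][:2]
    print(r['p'],r['pixel'],R_,zt,im[r['mask']].mean(0).round(),'tool mm',(dd@ex*1e3).round(1),(dd@ey*1e3).round(1))
E
python3 e.py w5
```

```text
10.125 [ 0.4185838  -0.14234378  0.14855801] [-1.69738980e-04  7.91401069e-01 -6.11297013e-01 -5.30308700e-04] 2.3893487533770092
theta -75.36670301391084
0.88 [282.6, 189.0] (array([ 422.6, -143.3]), array([42.1, 84.3]), 14.7) 0.020647296174441332 [199. 176. 141.] tool mm 1.9 -3.6
0.87 [397.7, 114.9] (array([ 328.5, -249. ]), array([85.5, 41.9]), 2.7) 0.020572009052170215 [215. 140.  76.] tool mm 80.4 114.1
```

servo_tool(
  motion=[1, 0.015, -0.025, 0.4, 0, 1, 0.015, -0.025, 0.75, 0, 1, 0.015, -0.025, 0.75, 0],
)

```text
time: 10.6
tool_pos: [0.4188, -0.1421, 0.0554]
tool_rot: [0.001, 0.791, -0.611, -0.004]
contact_force: [-0.8, 0.4, 0.3]
gripper_width: 0.998
grasp_force: 0.0
```

servo_tool(
  motion=[1, 0, 0, 0.3, 0, 1, 0, 0, 0.6, 0, 1, 0, 0, 0.74, 0, 1, 0, 0, 0.74, 0],
)

```text
time: 11.1
tool_pos: [0.422, -0.1442, -0.0291]
tool_rot: [-0.0, 0.791, -0.612, -0.0]
contact_force: [0.1, 0.1, 0.3]
gripper_width: 1.0
grasp_force: 0.0
```

servo_tool(
  motion=[-1, 0, 0, 0, 0, -1, 0, 0, 0, 0, -1, 0, 0, 0, 0, -1, 0, 0, 0, 0, -1, 0, 0, 0, 0],
)

```text
time: 11.72
tool_pos: [0.423, -0.1451, -0.028]
tool_rot: [-0.0, 0.791, -0.612, 0.002]
contact_force: [-0.7, 0.6, 5.8]
gripper_width: 0.473
grasp_force: 62.4
```

```bash
python3 e.py w6
```

```text
11.725 [ 0.42295992 -0.14513537 -0.02798071] [-3.28256783e-04  7.90925503e-01 -6.11910464e-01  1.52467963e-03] 2.390289531068698
theta -75.45564882385418
0.92 [285.2, 258.1] (array([ 423.1, -144.3]), array([42.1, 83.4]), 14.5) 0.020550434903646456 [162. 142. 112.] tool mm -0.8 -0.3
0.74 [504.5, 92.9] (array([ 346.8, -247.8]), array([49.9, 42. ]), 2.6) 0.020471923746175416 [182. 111.  56.] tool mm 80.2 99.5
```

View pics/w6.png

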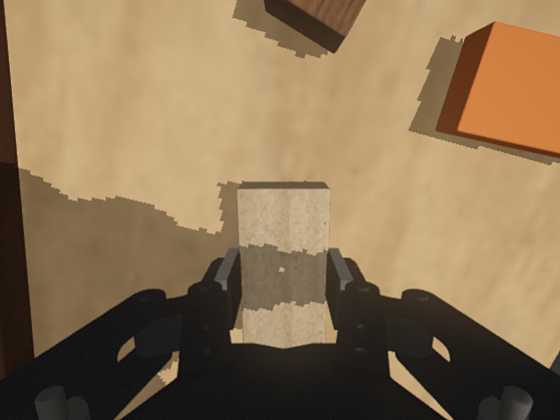

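```bash
python3 - <<'E'
from h import *
P=np.load('w6.npz')['P']
for u in (222,228,234,336,342,348):
    print(u,[(v,*np.round(P[v,u]*1000,0).astype(int).tolist()) for v in range(240,296,5)])
print(manip.state()['contact_force'])
E
```

```text
222 [(240, 457, -145, 0), (245, 457, -142, 0), (250, 456, -139, -1), (255, 455, -137, 0), (260, 453, -143, 20), (265, 451, -148, 33), (270, 450, -148, 38), (275, 449, -148, 43), (280, 448, -149, 46), (285, 447, -150, 53), (290, 447, -150, 56), (295, 446, -150, 59)]
228 [(240, 454, -146, 0), (245, 454, -143, -1), (250, 451, -148, 17), (255, 450, -148, 23), (260, 449, -149, 29), (265, 448, -149, 34), (270, 448, -149, 38), (275, 447, -149, 42), (280, 446, -149, 47), (285, 446, -147, 46), (290, 445, -145, 47), (295, 445, -143, 46)]
234 [(240, 451, -147, 0), (245, 450, -144, 0), (250, 449, -149, 17), (255, 448, -150, 24), (260, 447, -149, 29), (265, 446, -150, 34), (270, 445, -150, 39), (275, 445, -147, 38), (280, 444, -145, 39), (285, 444, -144, 40), (290, 443, -142, 40), (295, 443, -140, 41)]
336 [(240, 398, -160, 0), (245, 398, -158, 0), (250, 402, -161, 17), (255, 403, -161, 24), (260, 403, -160, 28), (265, 404, -160, 32), (270, 405, -160, 38), (275, 406, -160, 43), (280, 406, -159, 46), (285, 406, -158, 47), (290, 405, -155, 46), (295, 405, -154, 47)]
342 [(240, 395, -161, 0), (245, 394, -158, 0), (250, 394, -156, 0), (255, 400, -162, 23), (260, 401, -161, 29), (265, 402, -161, 33), (270, 403, -160, 38), (275, 403, -160, 41), (280, 404, -160, 47), (285, 403, -158, 46), (290, 403, -156, 47), (295, 404, -156, 51)]
348 [(240, 392, -162, 0), (245, 391, -159, 0), (250, 391, -157, 1), (255, 390, -154, 0), (260, 395, -158, 19), (265, 397, -158, 25), (270, 400, -161, 38), (275, 401, -161, 43), (280, 402, -160, 46), (285, 403, -161, 52), (290, 404, -161, 56), (295, 405, -161, 59)]
[0.16728816 0.94986573 7.13144311]
```

The block is gripped squarely between the pads, centred at about (285,258), with the tips roughly 15 mm above the table. Next I lift it and carry it over the bed.

servo_tool(
  motion=[-1, 0, 0, -0.3, 0, -1, 0, -0.1, -0.55, 0, -1, 0, -0.5, -0.55, 0, -1, 0.04, -0.9, -0.55, 0, -1, 0.04, -0.9, -0.55, 0],
)

```text
time: 12.45
tool_pos: [0.5293, -0.1215, 0.0364]
tool_rot: [-0.0, 0.792, -0.611, 0.0]
contact_force: [0.1, 0.2, -1.1]
gripper_width: 0.471
grasp_force: 61.7
```

servo_tool(
  motion=[-1, 0.04, -0.3, 0, 0.09, -1, 0.04, -0.53, 0, 0.18, -1, 0.04, -0.53, 0, 0.18, -1, 0.04, -0.53, 0, 0.18, -1, 0.04, -0.53, 0, 0.18],
)

```text
time: 13.08
tool_pos: [0.5887, -0.1107, 0.036]
tool_rot: [0.0, 0.746, -0.666, -0.0]
contact_force: [0.3, -0.4, -0.7]
gripper_width: 0.473
grasp_force: 61.7
```

```bash
cat > g.py <<'E'
from h import *
import sys
A=np.array([.5746,.0541]); th=np.radians(6.5); c,s_=np.cos(th),np.sin(th); B=np.array([[c,s_],[-s_,c]])
s=manip.state(); print(s['time'],s['tool_pos'],s['contact_force'],s['joint_pos'][5])
im,d,P=cloud('wrist'); save(im,sys.argv[1]); np.savez(sys.argv[1],im=im,P=P)
q=s['tool_rot']; t=2*np.arctan2(q[2],q[1]); print('theta',np.degrees(t),'tool in base mm',(B@(s['tool_pos'][:2]-A)*1e3).round(1))
L=((P[...,:2]-A)@B.T)*1e3; z=P[...,2]*1e3
f=(z>24)&(z<30.5)&(L[...,0]>12)&(L[...,0]<45)&(L[...,1]<-128)&(L[...,1]>-310)
if f.sum()>30: print('fence base',rect(L[f]/1e3),f.sum())
for r in models.regions_of('wrist','offcut_maple')[:2]:
    m=r['mask']&~np.isnan(z); zt=np.percentile(z[m],85); T=m&(abs(z-zt)<4); print(r['p'],rect(L[T]/1e3),zt.round(1),im[m].mean(0).round())
rod=(z>30)&(z<40)&(abs(L[...,0])<9)&(L[...,1]<-60)&(L[...,1]>-118)
if rod.sum()>20: print('rod tip y',np.percentile(L[...,1][rod],1),'x',np.median(L[...,0][rod]),rod.sum())
E
python3 g.py w7
```

```text
13.075 [ 0.58869246 -0.11069035  0.03602959] [ 0.28204961 -0.36546756 -0.67971814] 2.7194197411766274
theta -83.56926717845954 tool in base mm [  -4.7 -165.3]
fence base (array([  28.4, -223.7]), array([150.4,  15.5]), 89.9) 5815
0.92 (array([-198.8,  -66.1]), array([13. , 58.3]), 56.8) 20.2 [ 98.  54. 102.]
0.66 (array([  -4.4, -164.5]), array([83.4, 42.2]), 89.9) 84.5 [169. 149. 119.]
```

View pics/w7.png

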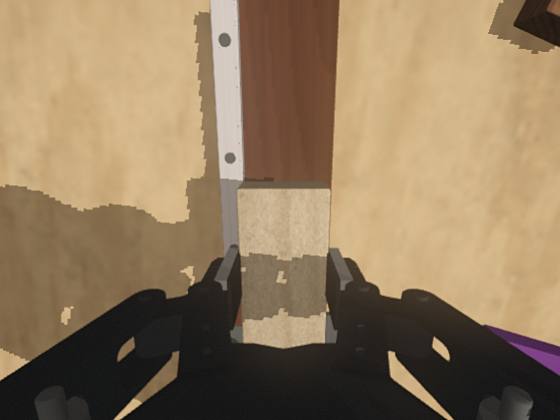

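The block hangs over the bed at base (−4.4, −164.5) mm, parallel to the fence to within about 0.1°, with its far end at (285,185) in the picture. Now I lower it.

servo_tool(
  motion=[-1, 0, -0.015, 0.1, 0, -1, 0, -0.015, 0.2, 0, -1, 0, -0.015, 0.3, 0, -1, 0, -0.015, 0.355, 0, -1, 0, -0.015, 0.355, 0],
)

```text
time: 13.8
tool_pos: [0.5916, -0.1103, -0.0069]
tool_rot: [0.0, 0.746, -0.666, -0.0]
contact_force: [-0.8, 0.1, -0.2]
gripper_width: 0.475
grasp_force: 61.7
```

servo_tool(
  motion=[-1, 0, 0, 0.01, 0, -1, 0, 0, 0.02, 0, -1, 0, 0, 0.02, 0],
)

```text
time: 14.18
tool_pos: [0.592, -0.1104, -0.0079]
tool_rot: [-0.0, 0.746, -0.666, 0.0]
contact_force: [-2.4, 0.4, 3.8]
gripper_width: 0.473
grasp_force: 62.2
```

```bash
python3 g.py w8
```

```text
14.175 [ 0.59204188 -0.11042707 -0.0079064 ] [-2.41057507  0.37719328  3.76178725] 2.721095917380715
theta -83.54940554241333 tool in base mm [  -1.3 -165.4]
fence base (array([  24.2, -206.4]), array([ 24.1, 153.8]), 0.0) 8272
0.85 (array([  -1. , -164.9]), array([83. , 42.2]), 90.0) 40.6 [173. 152. 122.]
```

servo_tool(
  motion=[-1, 0, -0.008, 0, 0, -1, 0, -0.012, 0, 0, -1, -0.03, -0.012, 0, 0, -1, -0.06, -0.012, 0, 0, -1, -0.06, -0.012, 0, 0],
)

```text
time: 14.9
tool_pos: [0.5925, -0.1044, -0.0079]
tool_rot: [0.001, 0.746, -0.666, 0.001]
contact_force: [-3.4, -3.3, 5.4]
gripper_width: 0.476
grasp_force: 62.3
```

servo_tool(
  motion=[-1, -0.01, 0, 0, 0, -1, -0.02, 0, 0, 0, -1, -0.03, 0, 0, 0, -1, -0.03, 0, 0, 0],
)

```text
time: 15.4
tool_pos: [0.5921, -0.1012, -0.0079]
tool_rot: [0.001, 0.746, -0.666, 0.001]
contact_force: [-3.6, -4.3, 5.1]
gripper_width: 0.471
grasp_force: 62.3
```

```bash
python3 g.py w9
```

```text
15.4 [ 0.59211196 -0.1011762  -0.00793175] [-3.60943302 -4.32838175  5.05652874] 2.739146595871359
theta -83.57775154254642 tool in base mm [  -0.2 -156.3]
fence base (array([  24.1, -201.7]), array([ 24.1, 144.4]), 0.0) 8043
0.86 (array([ 1.000e-01, -1.552e+02]), array([83.6, 42.2]), 89.8) 40.6 [174. 153. 123.]
0.62 (array([-170.6,  -75.5]), array([ 3.2, 10. ]), 73.7) 13.5 [68. 37. 69.]
rod tip y -117.9345117241698 x -0.058019486102576595 111
```

servo_tool(
  motion=[-1, -0.008, 0, 0, 0, -1, -0.016, 0, 0, 0, -1, -0.016, 0, 0, 0],
)

```text
time: 15.88
tool_pos: [0.5921, -0.1008, -0.0079]
tool_rot: [0.002, 0.746, -0.666, 0.002]
contact_force: [-2.6, -9.3, 4.0]
gripper_width: 0.471
grasp_force: 62.1
```

servo_tool(
  motion=[-1, -0.008, 0, 0, 0, -1, -0.012, 0, 0, 0, -1, -0.012, 0, 0, 0],
)

```text
time: 16.25
tool_pos: [0.5921, -0.1008, -0.0079]
tool_rot: [0.003, 0.746, -0.666, 0.003]
contact_force: [-2.6, -12.7, 1.4]
gripper_width: 0.474
grasp_force: 61.9
```

servo_tool(
  motion=[-1, 0.012, 0, 0, 0, -1, 0.012, 0, 0, 0],
)

```text
time: 16.5
tool_pos: [0.5921, -0.1007, -0.0079]
tool_rot: [0.002, 0.746, -0.666, 0.002]
contact_force: [-2.8, -8.8, 3.3]
gripper_width: 0.474
grasp_force: 62.2
```

servo_tool(
  motion=[0.3, 0, 0, 0, 0, 0.3, 0, 0, 0, 0, 0.3, 0, 0, 0, 0],
)

```text
time: 16.88
tool_pos: [0.5916, -0.0971, -0.009]
tool_rot: [-0.0, 0.746, -0.666, -0.0]
contact_force: [0.1, 0.4, 0.5]
gripper_width: 0.652
grasp_force: 0.0
```

servo_tool(
  motion=[0.3, 0, 0, -0.2, 0, 0.3, 0, 0, -0.5, 0, 0.3, 0, 0, -0.9, 0, 0.3, 0, 0, -0.9, 0],
)

```text
time: 17.38
tool_pos: [0.5954, -0.0982, 0.1049]
tool_rot: [-0.002, 0.746, -0.666, 0.004]
contact_force: [0.4, -1.2, 1.1]
gripper_width: 0.647
grasp_force: 0.0
```

```bash
python3 g.py w10
```

```text
17.375 [ 0.59539539 -0.0982419   0.1048935 ] [ 0.43689103 -1.22675138  1.07886249] 2.7416439030193804
theta -83.52908872836238 tool in base mm [   3.4 -153.7]
fence base (array([  24.1, -217.1]), array([173.6,  23.7]), 90.0) 3921
0.61 (array([  -0. , -153.9]), array([85.4, 42.2]), 89.9) 40.6 [198. 175. 142.]
rod tip y -117.56926124331474 x 0.2915366955127701 644
```

View pics/w10.png

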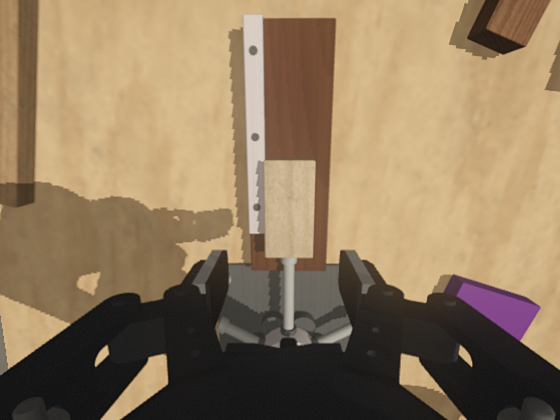

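The block lies flush against the fence with its end on the rod tip at (289,258). It measures (0.0, −153.9) mm in base coordinates against the target (0, −154), and the hand is clear.

```bash
python3 -c "
from plant import job_done; print(job_done())"
```

```text
the job is handed in; nothing more can be done
None
```

I've handed the job in: the longest rod points straight down the bed in its click, and the pale offcut lies flat against the fence with its end on the rod. It took about 17 s, but the hand-in returned no verdict.

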